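Slide a controller card into its rack and lever it home

TASK

Take the green circuit card by its grey grip out of the wooden stand and slide it gently down the rack's two card guides, both red levers still open, until it rests on the spring contacts at the foot. Then swing both red levers in over the card until it is fully home on both contacts and stays there, stopping as soon as a lever turns hard: do not force the card, the guides or the levers. Leave the sanding block, padlock and tape where they are.

Things in the scene. Friction and masses are not known exactly. Their poses are not given: they have to be found in the camera images.
- rack: Card rack fixed to the table: grey base 70 x 170 x 10 mm, two aluminium posts. Origin: centre of the base's underside; x through the card's thickness, y from post to post (left post at +y), z up. Each post has an upright white card guide facing the other, in the plane x = 0: channel 6.4 mm wide, bottoms at y = +-54 mm, walls z = 10 to 76 mm, flared mouth up to z = 86 mm.
- guide_mouth (a point): Point midway between the two guides' flared mouths (each about 13 mm wide in x), 85 mm above the rack's origin; axes as the rack. Far below it, at the foot, two spring contacts stand on a backplane whose height differs from start to start: their free tops lie 22 to 36 mm above the rack's origin, and only touch tells where.
- card_grip (a point): Centre of the grey grip block on top of the green circuit card: 12 mm thick (card x), 44 mm wide (y), reaching 18 mm below and above the point. The board is 4 mm thick, 100 mm wide; its shoulders, which the levers press, lie 15 mm below the point, its bottom edge 85 mm below (corners stepped 3 x 5 mm). z up. About 150 g. It fits the rack either way round.
- card_stand: Fixed light wood stand, 50 x 126 x 38 mm, origin at the centre of its underside, y along the card. The card waits upright in its two end slots (6.4 mm wide, 30 mm deep), bottom edge 8 mm above the table; it lifts straight up.
- tip_left (a point): Centre of the black free-turning roller (14 mm diameter, 18 mm long in x) at the end of the red lever on the rack's left (+y) post. The lever's pivot is at rack x = 0, y = +62, z = 99 mm, its axis along rack x; from pivot to this point 75 mm, a bar about 10 mm thick. At the pivot a 20 mm nose with a roller comes down on the card's shoulder as the arm swings in.
- tip_right (a point): The same for the red lever on the right (-y) post, its pivot at rack y = -62 mm; mirror image.
- lever_left (a joint): Left lever, rad: 0 = open, arm leaning 57 deg outward; grows as it is pushed up, over and inward. Friction (0.2 Nm) keeps it where it is left. It meets the card at 0.9 to 1.6, is home at 1.1 to 1.8 by the backplane's height, then turns hard. Pushed at its end, square to the arm, it needs 3 N, 4 N near the end; over 8 N is too much.
- lever_right (a joint): Angle of the right lever, as for the left.
- contact_left (a joint): How far the left spring contact (black block 13 x 14 mm with brass strips, at rack y = +35 mm) is pressed down by the card's bottom edge, m: 0 free, 0.004 fully down on its stop. The spring takes 2 N to start, 5 N at the stop, and lifts the card again unless a lever holds it down.
- contact_right (a joint): The same for the contact at rack y = -35 mm.
- sanding_block: Orange sanding block, 65 x 110 x 40 mm, a bystander.
- padlock: Brass padlock, 42 x 72 x 18 mm, lying flat, a bystander.
- tape_black: Roll of black tape, 66 mm across, 18 mm high, lying flat, a bystander.

How it is judged (in metres and radians):
On the way, in this order (a step that is already met when the one before it is completed fails the run):
1. the card stands in both guides, down on the spring contacts, with both levers still open (x of card_grip in the frame of rack between -0.005 and 0.005 m and y of card_grip in the frame of rack between -0.008 and 0.008 m and angle between the z axis of card_grip and the z axis of rack, either way round below 0.12 rad and linear speed of card below 0.02 m/s and z of card_grip in the frame of rack below 0.1245 m and contact force between card and contact_left above 0.05 N and contact force between card and contact_right above 0.05 N and value of joint each of lever_left, lever_right below 0.5 rad), for 0.2 s.
2. both levers are swung in and the card is pressed home on both contacts (value of joint each of contact_left, contact_right above 0.0035 m and value of joint each of lever_left, lever_right above 0.95 rad), for 0.2 s.
At the end, for the whole second after the job is handed in: The card stands at rest in both guides (centred within 5 mm across and 8 mm along, upright within 0.12 rad of the rack), both levers are swung in past 0.95 rad, and both spring contacts are held down by at least 3.5 of their 4 mm, with the robot clear (all of step 2 and x of card_grip in the frame of rack between -0.005 and 0.005 m and y of card_grip in the frame of rack between -0.008 and 0.008 m and angle between the z axis of card_grip and the z axis of rack, either way round below 0.12 rad and linear speed of card below 0.02 m/s and z of card_grip in the frame of rack below 0.121 m); the robot touches nothing.
It fails at once if the card is forced: over 45 N between it and the rack's guides and levers (contact force between card and rack above 45 N).
It fails at once if the card is forced down on a contact with over 28 N (contact force between card and contact_left above 28 N or contact force between card and contact_right above 28 N).
It fails at once if the fingers push on the rack or its levers with over 25 N (contact force between the fingers and rack above 25 N).
It fails at once if the card is dropped into the guides: faster than 0.35 m/s inside them (x of card_grip in the frame of rack between -0.005 and 0.005 m and y of card_grip in the frame of rack between -0.008 and 0.008 m and z of card_grip in the frame of rack below 0.165 m and linear speed of card above 0.35 m/s).
It fails at once if the sanding block, the padlock or the tape is shifted by more than 30 mm (distance of any of sanding_block, padlock, tape_black from where it was at the start of the episode above 0.03 m).
It also fails if it takes over 72 s, if anything falls off the work surface, if the arm or the gripper's body presses on something with over 40 N, if the wrist force passes 120 N, or if a joint passes its speed limit or range.

ROBOT

A 6-joint arm with a two-finger parallel gripper is mounted at the origin on a cart in front of the work surface, level with it; the furniture and walls round the work are solid. World frame = base frame: x ahead of the robot, y to its left, z up, the work surface at z = 0. Lengths are in mm, angles in rad, forces in N, time in s.
With the tool pointing down it reaches from about 275 to 825 mm from the base axis. Payload 4.9 kg.
Tool frame: the origin (TCP) lies at the very end of the fingers, on their centre line; the grasp point (between the pads) lies 19 mm behind it; z points along the fingers, y is the line along which they close (so a half turn about z gives the same grasp; the last joint's range is limited). The gripper opens to 85 mm and grips with 20 to 120 N. Pads are 22 mm wide; open, the fingers measure 114 mm over their backs; the gripper's body (76 mm by 85 mm) begins 54 mm behind the grasp point. The pads swing forward as they close: fully open they stand 13 mm farther back than shut.
Start: joints at [1.113, 0.326, -0.193, 1.052, 0, 1.437], TCP at [174.989, 521.438, 231.281] pointing down, gripper open.
Joint ranges: [-2.65, 2.65], [-0.97, 1.79], [-1.3, 1.35], [-1.93, 2.1], [-1.47, 1.37], [-3.14, 3.14]. Speed limits (rad/s): [2.57, 2.57, 3.14, 3.14, 3.14, 3.14].

INTERFACE

Orientations are given as [roll, pitch, yaw] about the fixed x, y, z axes, in that order (R = Rz(yaw) Ry(pitch) Rx(roll)).
In Python, from bench import bot, solve_ik, imaging gives the robot as it stands. Calls block until the motion is done:
- bot.move_ptp(position, orientation): joint-space move of the TCP to a pose.
- bot.movel(position, rot=None, max_speed=150, threshold=None): straight line of the TCP; rot=None keeps the orientation; max_speed is the mean speed in mm/s. With threshold (N) it stops when the force on the tool has changed by that much, and returns True; else False.
- bot.move_j(angles): joint-space move.
- bot.grip(opening, effort=None): opening from 0.0 (shut) to 1.0 (fully open); effort is the grip in N (None keeps the last); returns when the fingers have stopped.
- bot.dwell(seconds).
- solve_ik(position, orientation): joint angles nearest the present ones, or None.
- bot.get_state(): the state.
- imaging.capture(name): name is "scene" or "top" or "wrist"; returns the picture (400x640x3 uint8, blue, green, red); there is no depth.
- imaging.camera_model(name): a dict with "K" (3x3 intrinsics, pixels), "position" and "rotation" of the camera in the world. Camera axes: x right, y up, looking along -z (the intrinsics and any distortion apply to the point x, -y, -z); pixel columns grow to the right and rows downward; lengths in mm; the calibration is good to about 2 mm. The wrist camera is an equidistant fisheye: a pixel r from the principal point sees the ray r / f radians off the axis. A picture is of the moment at which its call begins: read the wrist's pose just before it. camera_model takes no time and is no camera call; for the wrist camera it gives the pose at the moment of the call.
A pose or a line that the arm cannot do raises bot.IKError and nothing moves.
- bot.sign_off(): hands the job in; it is judged then, once.
The state is a dict: "t": time; "qpos": joint angles; "joint_velocities": joint speeds; "effort": joint torques, N m; "tcp_pos": TCP position; "orientation": TCP orientation; "contact_force": force on the tool from outside, world axes, zero at the start; "wrist_torque": the same for the moment, N m; "opening": opening from 0.0 (shut) to 1.0 (fully open); "gripper_force": force on a finger pad.
Only numpy, scipy, OpenCV 4.12 (cv2) and the standard library are available. Lean on these libraries where they do the work, as an engineer would, in place of code of your own. Each camera call takes 0.05 s, during which the arm holds its last target. There are 200 camera calls.

## Working session

There is one attempt and no reset: what is moved stays moved. The work goes in short steps, each a Python script; the robot and the scene stay as the last script left them, time stands still between calls to the robot, and variables do not carry over. Pictures are saved under pics/ and viewed, at most 10 in all, crops included, and the job is handed in when it is done.

```bash
mkdir -p pics; ls
python3 - <<'E'
from bench import bot, solve_ik, imaging
import cv2,numpy as np
for n in("scene","top"):
    m=imaging.camera_model(n); print(n,{k:np.round(v,3).tolist() if not isinstance(v,str) else v for k,v in m.items()})
    cv2.imwrite(f"pics/{n}0.png",cv2.resize(imaging.capture(n),(800,500)))
print(bot.get_state())
E
```

```text
pics
scene {'K': [[368.332, 0.0, 313.759], [0.0, 368.332, 201.397], [0.0, 0.0, 1.0]], 'position': [99.27, -389.809, 767.633], 'rotation': [0.672, 0.015, -1.036]}
top {'K': [[401.41, 0.0, 320.928], [0.0, 401.41, 208.326], [0.0, 0.0, 1.0]], 'position': [325.87, -90.809, 1265.2], 'rotation': [0.187, 0.001, -1.561]}
{'t': 0.1, 'qpos': array([ 1.11277170e+00,  3.26869528e-01, -1.93476442e-01,  1.05202670e+00,
       -1.14242231e-05,  1.43659793e+00]), 'joint_velocities': array([ 0.00027161, -0.00241177,  0.00181471, -0.00065003, -0.00019909,
       -0.00054317]), 'effort': array([ 7.10858349e-04, -4.44240654e+01,  2.63037837e+01,  7.89896410e-03,
       -1.48764198e-04, -4.52899755e-06]), 'tcp_pos': array([174.76382758, 520.93832293, 230.58310787]), 'orientation': array([-3.14002896e+00, -1.99586128e-04,  2.81776627e+00]), 'contact_force': array([-1.25021294,  0.35931127,  0.35517138]), 'wrist_torque': array([-0.00423196,  0.01727312,  0.00918313]), 'gripper_force': 0.0, 'opening': 0.9986788757297778}
```

View pics/scene0.png

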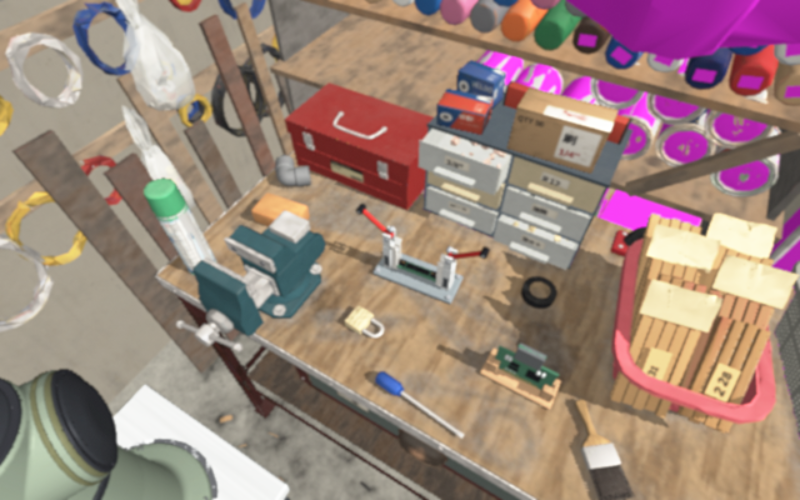

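View pics/top0.png

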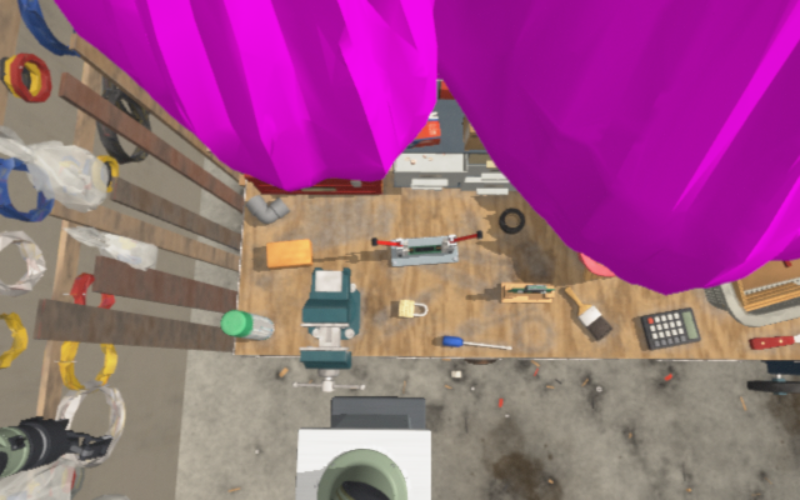

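The scene view shows the rack at about (420,270), with both levers open and leaning outward, and the card in its stand at about (525,370). The top view (800 px scale) shows the rack at (425,250), the stand at (528,292), the tape at (512,220), the padlock at (411,309), the sanding block at (289,254) and the vise at (330,320).

```bash
cat > h.py <<'E'
from bench import bot, solve_ik, imaging
import cv2,numpy as np
from scipy.spatial.transform import Rotation as Ro
def cam(n):
    m=imaging.camera_model(n); return m
def R(m): 
    r=np.asarray(m["rotation"]); return r if r.shape==(3,3) else Ro.from_euler('xyz',r).as_matrix()
def ray(m,px,fish=False):
    K=m["K"]; u=(px[0]-K[0][2])/K[0][0]; v=(px[1]-K[1][2])/K[1][1]
    if fish:
        t=np.hypot(u,v); s=np.sin(t)/max(t,1e-9); d=np.array([u*s,-v*s,-np.cos(t)])
    else: d=np.array([u,-v,-1.])
    return R(m)@d
def onz(m,px,z,fish=False):
    d=ray(m,px,fish); p=np.asarray(m["position"]); return p+d*(z-p[2])/d[2]
def proj(m,P,fish=False):
    K=m["K"]; c=(np.atleast_2d(P)-np.asarray(m["position"]))@R(m); x,y,z=c[:,0],-c[:,1],-c[:,2]
    if fish:
        r=np.hypot(x,y); t=np.arctan2(r,z); a,b=x/r*t,y/r*t
    else: a,b=x/z,y/z
    return np.c_[a*K[0][0]+K[0][2],b*K[1][1]+K[1][2]]
def locmark(o,yaw,P):
    P=np.atleast_2d(P); c,s=np.cos(yaw),np.sin(yaw)
    return np.c_[o[0]+c*P[:,0]-s*P[:,1],o[1]+s*P[:,0]+c*P[:,1],P[:,2]]
E
python3 - <<'E'
from h import *
m=cam("top")
for n,p,z in [("rackL",(391,251),10),("rackR",(459,251),10),("rackfrontL",(392,266),10),("rackfrontR",(458,263),10),("tipL",(375,242),140),("tipR",(479,235),140),("standL",(503,291),38),("standR",(554,292),38),("tape",(512,220),18),("padlock",(411,309),18),("sand",(289,254),40),("viseNear",(330,355),100),("viseFar",(330,275),100),("viseR",(360,310),100)]:
    print(n,onz(m,(p[0]*.8,p[1]*.8),z).round())
im=imaging.capture("top")
c=im[165:265,290:460]
cv2.imwrite("pics/c1.png",cv2.resize(c,None,fx=4.7,fy=4.7,interpolation=cv2.INTER_CUBIC))
mw=cam("wrist");print(mw,bot.get_state()["tcp_pos"])
E
```

```text
rackL [588. -61.  10.]
rackR [ 590. -235.   10.]
rackfrontL [549. -64.  10.]
rackfrontR [ 558. -232.   10.]
tipL [582. -27. 140.]
tipR [ 600. -266.  140.]
standL [ 484. -338.   38.]
standR [ 483. -464.   38.]
tape [ 671. -371.   18.]
padlock [ 440. -113.   18.]
sand [572. 193.  40.]
viseNear [325.  73. 100.]
viseFar [510.  80. 100.]
viseR [429.   7. 100.]
{'K': array([[309.70691629,   0.        , 319.28722075],
       [  0.        , 309.70691629, 203.4549746 ],
       [  0.        ,   0.        ,   1.        ]]), 'position': array([100.77608418, 546.33651022, 374.78913111]), 'rotation': array([-0.30824485,  0.00128938,  1.24796344])} [174.80008804 521.06964363 230.70971799]
```

View pics/c1.png

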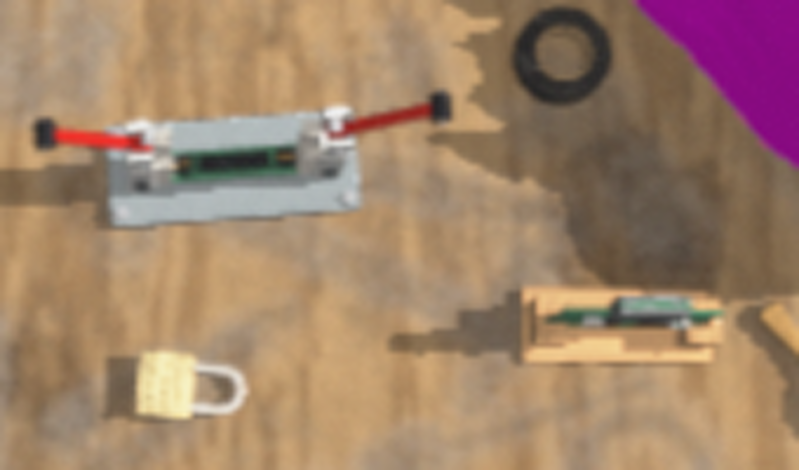

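The crop shows the rack at (235,165), turned slightly, its tips at (45,132) and (440,106), and the stand at (621,325), nearly square to the table. Next I go over both with the wrist camera.

Run:
```python
from h import *
q0=bot.get_state()["qpos"]
for yaw in(np.pi/2,-np.pi/2):
  for p in([484,-401,260],[587,-147,280]): 
    q=solve_ik(p,[np.pi,0,yaw]); print(yaw,p,None if q is None else np.round(q,2))
# tilt reachability: tool z tilted about rack x
for s,y in((1,-22),(-1,-272)):
  for t in(40,20,0,-20,):
    for yaw in(np.pi/2,-np.pi/2):
      o=(Ro.from_euler('z',.07)*Ro.from_euler('x',-s*np.radians(t))*Ro.from_euler('xyz',[np.pi,0,yaw])).as_euler('xyz')
      q=solve_ik([587,-147+s*(62+75*np.sin(np.radians(t+10))+15),130],o); print(s,t,round(yaw,2),None if q is None else np.round(q,2))
p=bot.get_state()["tcp_pos"]
bot.movel([p[0],p[1],380])
yaw=np.pi/2 if solve_ik([484,-401,260],[np.pi,0,np.pi/2]) is not None else -np.pi/2
bot.move_ptp([484,-401,360],[np.pi,0,yaw])
bot.movel([484,-401,260])
import pickle
def snap(n):
    m=cam("wrist"); im=imaging.capture("wrist"); cv2.imwrite(f"pics/{n}.png",im); pickle.dump(m,open(n+".pkl","wb"))
bot.dwell(.3); snap("w_stand")
bot.movel([587,-147,290]); bot.dwell(.3); snap("w_rack")
print(bot.get_state()["t"],bot.get_state()["tcp_pos"])
```

```text
1.5707963267948966 [484, -401, 260] [-0.81  0.46  0.08  1.19  0.    0.76]
1.5707963267948966 [587, -147, 280] [-0.37  0.41  0.05  1.21  0.    1.2 ]
-1.5707963267948966 [484, -401, 260] [-0.81  0.46  0.08  1.19  0.   -2.38]
-1.5707963267948966 [587, -147, 280] [-0.37  0.41  0.05  1.21  0.   -1.94]
1 40 1.57 [ 0.18  0.6  -0.24  0.83 -0.69  1.72]
1 40 -1.57 [ 0.18  0.6  -0.24  0.83 -0.69 -1.42]
1 20 1.57 [-0.    0.49 -0.28  0.78 -0.35  1.49]
1 20 -1.57 [-0.    0.49 -0.28  0.78 -0.35 -1.65]
1 0 1.57 [-0.22  0.48 -0.23  0.86  0.    1.28]
1 0 -1.57 [-0.22  0.48 -0.23  0.86  0.   -1.86]
1 -20 1.57 [-0.42  0.59 -0.1   1.06  0.31  1.05]
1 -20 -1.57 [-0.42  0.59 -0.1   1.06  0.31 -2.09]
-1 40 1.57 [-0.77  1.02  0.56  1.68  0.45  0.61]
-1 40 -1.57 [-0.77  1.02  0.56  1.68  0.45 -2.54]
-1 20 1.57 [-0.66  0.74  0.18  1.25  0.26  0.81]
-1 20 -1.57 [-0.66  0.74  0.18  1.25  0.26 -2.33]
-1 0 1.57 [-0.5   0.56 -0.1   0.91  0.    1.  ]
-1 0 -1.57 [-0.5   0.56 -0.1   0.91  0.   -2.14]
-1 -20 1.57 [-0.31  0.48 -0.3   0.67 -0.32  1.17]
-1 -20 -1.57 [-0.31  0.48 -0.3   0.67 -0.32 -1.97]
8.1917 [ 586.93424353 -147.1950156   289.98718875]
```

Run:
```python
import cv2,numpy as np
a=cv2.imread("pics/w_stand.png");b=cv2.imread("pics/w_rack.png")
cv2.imwrite("pics/v2.png",cv2.resize(b,(800,500),interpolation=cv2.INTER_CUBIC))
cv2.imwrite("pics/v1.png",cv2.resize(a,(800,500),interpolation=cv2.INTER_CUBIC))
```

```text
(no output)
```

View pics/v1.png

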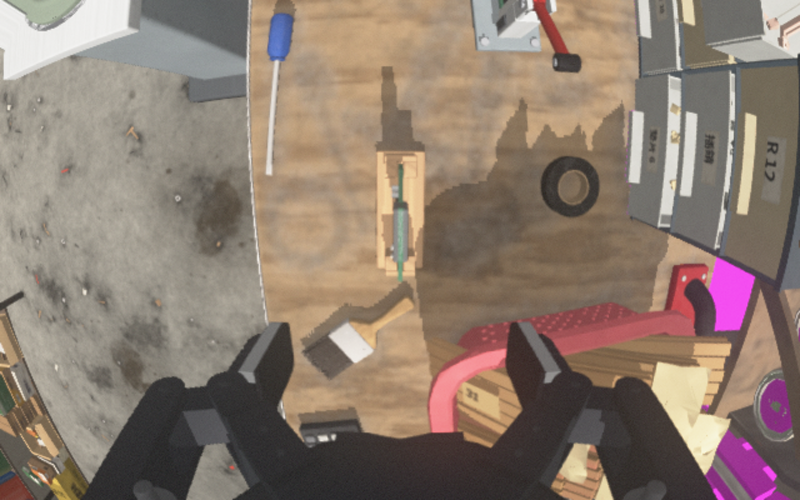

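View pics/v2.png

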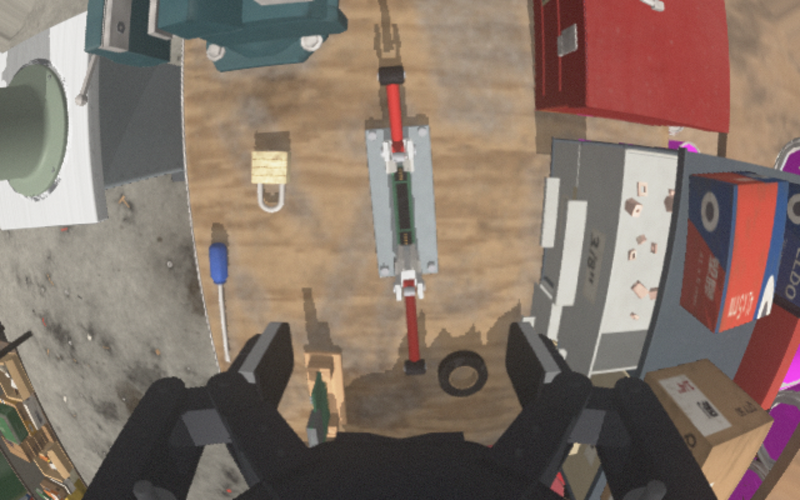

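The first picture shows the stand's top corners at about (377,151), (424,152), (377,274) and (423,276), and the grip's top face at x 394–409, y 201–266. The second shows the base corners at (367,127), (428,126), (380,277) and (437,272), and the tips at (391,75) and (415,366). I'll fit the poses to these and overlay them.

```bash
cat > fit.py <<'E'
from h import *
import pickle
from scipy.optimize import least_squares
def fit(m,P,px,x0,fish=True):
    r=least_squares(lambda v:(proj(m,locmark(v[:2],v[2],P),fish)-px).ravel(),x0,loss='soft_l1')
    return r.x,np.round(r.fun.reshape(-1,2),1) if 0 else (r.x,np.round(proj(m,locmark(r.x[:2],r.x[2],P),fish)-px,1))[1]
if __name__=="__main__":
    ms=pickle.load(open("w_stand.pkl","rb"));mr=pickle.load(open("w_rack.pkl","rb"))
    print(ms["position"],ms["rotation"])
    S=np.array([[-25,63,38],[25,63,38],[-25,-63,38],[25,-63,38]],float)
    ps=np.array([[377,151],[424,152],[377,274],[423,276]])*.8
    vs,e=fit(ms,S,ps,[484,-401,0]);print("stand",vs,e.tolist())
    Rk=np.array([[-35,85,10],[35,85,10],[-35,-85,10],[35,-85,10],[0,125,140],[0,-125,140]],float)
    pr=np.array([[367,127],[428,126],[380,277],[437,272],[391,75],[415,366]])*.8
    vr,e=fit(mr,Rk,pr,[587,-147,.07]);print("rack",vr,e.tolist())
    for n,px,z in(("gripfar",(402,203),111),("gripnear",(401,266),111),("gripL",(394,235),111),("gripR",(409,235),111)):
        print(n,onz(ms,np.array(px)*.8,z,True).round(1))
    a=cv2.imread("pics/w_stand.png");b=cv2.imread("pics/w_rack.png")
    def dr(im,m,v,P,c=(255,0,255)):
        for p in proj(m,locmark(v[:2],v[2],np.array(P,float)),True): cv2.circle(im,tuple(np.round(p*64).astype(int)),40,c,-1,cv2.LINE_AA,6)
    k=5
    def big(im,x,y,w,h,m,items):
        o=cv2.resize(im[y:y+h,x:x+w],None,fx=k,fy=k,interpolation=cv2.INTER_CUBIC)
        for v,P,c in items:
            for p in proj(m,locmark(v[:2],v[2],np.array(P,float)),True):
                q=(p+.5-[x,y])*k; cv2.circle(o,tuple(q.astype(int)),3,c,-1)
        return o
    G=[[sx*6,sy*22,111] for sx in(-1,1) for sy in(-1,1)]+[[0,50,78],[0,-50,78]]
    M=[[0,54,86],[0,-54,86],[6.5,54,86],[-6.5,54,86],[6.5,-54,86],[-6.5,-54,86],[0,62,99],[0,-62,99]]
    A=big(a,286,112,72,118,ms,[(vs,S,(255,0,255)),(vs,G,(0,0,255))])
    B=big(b,282,108,80,118,mr,[(vr,Rk,(255,0,255)),(vr,M,(0,0,255))])
    cv2.imwrite("pics/fit.png",np.hstack([A,B]))
E
python3 fit.py
```

```text
[ 483.49171423 -323.17549027  404.78203603] [-0.30877696 -0.0016961   0.00096141]
stand [ 4.85660450e+02 -4.00932284e+02 -1.22510670e-02] [[-1.7, -0.7], [3.4, -0.9], [-1.5, 1.9], [1.1, 0.7]]
rack [ 5.90856245e+02 -1.45041895e+02  8.12717438e-02] [[-2.1, 2.3], [0.8, -1.1], [-1.0, 0.3], [1.0, 0.7], [0.2, -2.8], [-0.0, 0.5]]
gripfar [ 486.3 -375.5  111. ]
gripnear [ 485.6 -426.7  111. ]
gripL [ 480.1 -401.   111. ]
gripR [ 491.8 -401.   111. ]
```

View pics/fit.png

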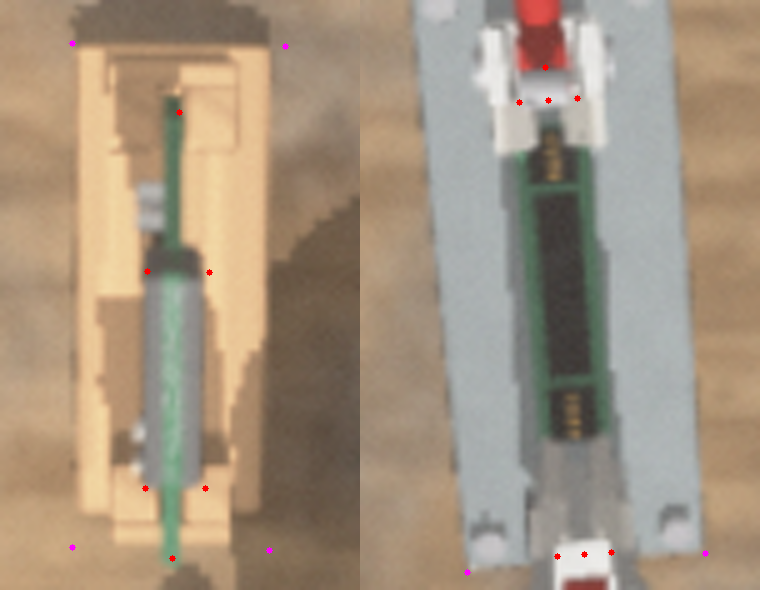

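The overlay puts the grip at about (485.2, -401) with yaw near 0, and the rack mouths agree with the picture to about 1 mm. I'll grasp the card, lift it and hover over the mouth.

Run:
```python
from h import *
import pickle
D=[np.pi,0,np.pi/2]
bot.move_ptp([485.2,-401,200],D)
bot.movel([485.2,-401,110],D)
print(bot.movel([485.2,-401,78],D,max_speed=60,threshold=12))
s=bot.get_state();f0=s["contact_force"]
bot.grip(0.0,45); s=bot.get_state(); print(s["opening"],s["gripper_force"],s["tcp_pos"],s["contact_force"]-f0)
bot.movel([485.2,-401,150],D,max_speed=60)
bot.movel([485.2,-401,250],D); bot.dwell(.2)
s=bot.get_state();print(s["opening"],s["gripper_force"],s["contact_force"]-f0)
y=.0813; Dr=[np.pi,0,np.pi/2+y]
bot.move_ptp([590.9,-145,250],Dr)
bot.movel([590.9,-145,178],Dr,max_speed=100); bot.dwell(.3)
m=cam("wrist");im=imaging.capture("wrist");cv2.imwrite("pics/hov.png",im);pickle.dump(m,open("hov.pkl","wb"))
s=bot.get_state();print(s["t"],s["tcp_pos"],s["orientation"],s["contact_force"],s["gripper_force"])
cv2.imwrite("pics/hov2.png",cv2.resize(im[20:330,190:450],None,fx=1.9*1,fy=1.9,interpolation=cv2.INTER_CUBIC))
```

```text
False
0.13519375116000173 44.22201991081238 [ 485.32062053 -401.11827227   78.21067473] [-1.17362893 -0.50964176  0.0328582 ]
0.13499540347422925 43.891990184783936 [-0.91483332 -0.43351989 -0.25372594]
16.05 [ 591.10963956 -145.02137535  178.39733739] [3.14096624e+00 2.96575188e-04 1.65218900e+00] [ 0.23306593 -0.0504415  -0.44481383] 43.9129364490509
```

View pics/hov2.png

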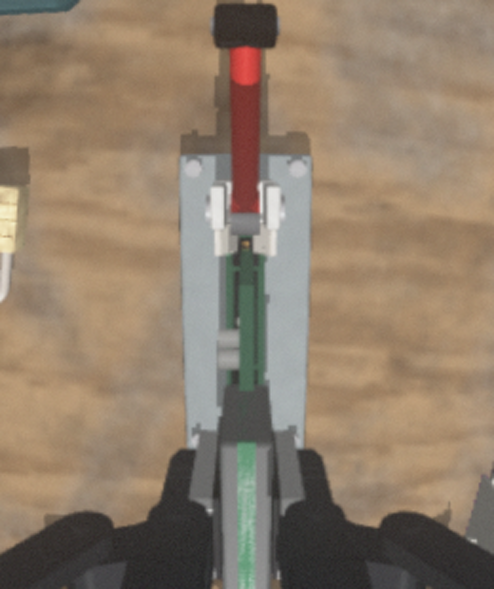

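The hover view shows card, grip and rack centre plane all lined up on column 246 (guides at 231–265, base edges at 180 and 312), so x and yaw are good. I'll check y from the base's far edge (row 155) and then lower.

Run:
```python
from h import *
import pickle
m=pickle.load(open("hov.pkl","rb"))
o,y=[590.9,-145.0],.0813
c=lambda u,v:(190+u/1.9,20+v/1.9)
def loc(P): 
    d=P[:2]-o; return np.round([np.cos(y)*d[0]+np.sin(y)*d[1],-np.sin(y)*d[0]+np.cos(y)*d[1]],1)
for n,p,z in(("baseL",(180,155),10),("baseR",(312,155),10),("roller far edge top",(246,5),147),("roller near",(246,48),140),("pivotL",(205,212),99),("pivotR",(286,212),99),("card shoulder",(246,262),163),("nearbaseL",(189,440),10),("nearbaseR",(303,440),10)):
    print(n,loc(onz(m,c(*p),z,True)))
print(m["position"],m["rotation"])
```

```text
baseL [-34.3  84.8]
baseR [34.8 84.9]
roller far edge top [-1.000e-01  1.276e+02]
roller near [-1.000e-01  1.155e+02]
pivotL [-15.4  61. ]
pivotR [15.2 61. ]
card shoulder [-0.1 52. ]
nearbaseL [-33.4 -78.5]
nearbaseR [ 34.3 -78.5]
[584.13328567 -67.29823911 322.60059142] [-0.30830317 -0.00162038  0.08235994]
```

Run:
```python
from h import *
f0=bot.get_state()["contact_force"];t0=bot.get_state()["wrist_torque"]
Dr=[np.pi,0,np.pi/2+.0813]
for z,v,th in((150,60,6),(130,40,6),(110,40,6),(86,25,4)):
    r=bot.movel([590.9,-145,z],Dr,max_speed=v,threshold=th)
    s=bot.get_state();print(z,r,s["tcp_pos"].round(2),(s["contact_force"]-f0).round(2),(s["wrist_torque"]-t0).round(3),s["t"])
    if r: break
```

```text
150 False [ 590.78 -144.96  149.71] [-0.55  0.52 -1.25] [ 0.029 -0.019 -0.034] 16.6667
130 False [ 590.87 -144.99  129.89] [ 0.04  1.04 -1.12] [-0.042  0.023  0.013] 17.3167
110 False [ 590.88 -145.    109.87] [-0.84 -1.08 -0.27] [-0.008 -0.013 -0.02 ] 17.9667
86 True [ 591.11 -145.08   98.83] [-0.    0.76  5.96] [ 0.061  0.077 -0.015] 18.525
```

Touchdown on the contacts at TCP z 98.8, so the bottom edge is at about 29 mm, which is mid-range and should put home near 1.45 rad. I'll release, rise and write the lever routine.

```bash
cat > lev.py <<'E'
from h import *
O=np.array([590.9,-145.0]);Y=.0813
def pose(s,th,gap=0,d=9,dt=0):
    """finger against roller of lever s (+1 left) at lever angle th [deg]"""
    phi=57-th; t=np.radians(np.clip(phi-4,-28,30)); p=np.radians(phi)
    y=62+75*np.sin(p)+(18+gap)*np.cos(t)-d*np.sin(t); z=99+75*np.cos(p)-(18+gap)*np.sin(t)-d*np.cos(t)
    P=locmark(O,Y,[0,s*y,z])[0]
    o=(Ro.from_euler('z',Y)*Ro.from_euler('x',-s*t)*Ro.from_euler('xyz',[np.pi,0,np.pi/2])).as_euler('xyz')
    n=Ro.from_euler('z',Y).apply([0,s*np.cos(t),-np.sin(t)])   # outward: force on the tool
    return P,o,n
def approach(s,th=0,f0=None):
    P,o,n=pose(s,th,20)
    bot.move_ptp(P+[0,0,110],o); bot.movel(P,o,max_speed=200); bot.dwell(.2)
    return bot.get_state()["contact_force"]
def push(s,f0,ths,v,th_N,lim):
    for th in ths:
        P,o,n=pose(s,th); r=bot.movel(P,o,max_speed=v,threshold=th_N)
        st=bot.get_state(); f=st["contact_force"]-f0
        print(round(np.radians(th),2),r,"F",f.round(1),"n",round(f@n,1),"err",(st["tcp_pos"]-P).round(1),round(st["t"],1))
        if r or f@n>lim: return th
    return None
E
python3 - <<'E'
from lev import *
for s in(1,-1):
  for th in(0,40,85,100):
    for g in(0,20):
      P,o,n=pose(s,th,g); print(s,th,g,P.round(),solve_ik(P,o) is not None,end=' | ')
s0=bot.get_state()
bot.grip(0.35); bot.dwell(.4); s=bot.get_state(); print(s["opening"],s["contact_force"],s["tcp_pos"])
p=s["tcp_pos"]
bot.movel([p[0],p[1],250],[np.pi,0,np.pi/2+.0813],max_speed=150)
import pickle
bot.dwell(.2);m=cam("wrist");im=imaging.capture("wrist");cv2.imwrite("pics/ins.png",im);pickle.dump(m,open("ins.pkl","wb"))
cv2.imwrite("pics/ins2.png",cv2.resize(im[20:330,190:450],None,fx=1.9,fy=1.9,interpolation=cv2.INTER_CUBIC))
bot.grip(0.0); print(bot.get_state()["t"])
E
```

```text
1 0 0 [580.  -9. 123.] True | 1 0 20 [578.   8. 113.] True | 1 40 0 [583. -46. 158.] True | 1 40 20 [581. -26. 153.] True | 1 85 0 [587. -98. 166.] True | 1 85 20 [586. -81. 175.] True | 1 100 0 [ 588. -114.  154.] True | 1 100 20 [587. -97. 164.] True | -1 0 0 [ 602. -281.  123.] True | -1 0 20 [ 603. -298.  113.] True | -1 40 0 [ 599. -244.  158.] True | -1 40 20 [ 601. -264.  153.] True | -1 85 0 [ 595. -192.  166.] True | -1 85 20 [ 596. -209.  175.] True | -1 100 0 [ 593. -176.  154.] True | -1 100 20 [ 595. -193.  164.] True | 0.35433930139063463 [ 0.14062104 -0.38063115 -0.01625117] [ 590.42375271 -144.82017977   98.4306281 ]
21.0417
```

View pics/ins2.png

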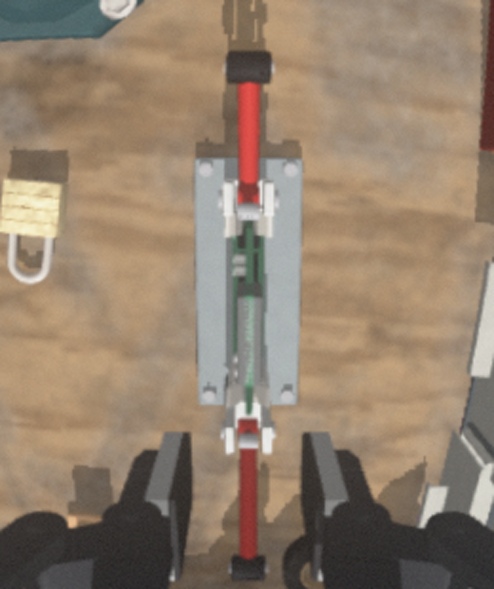

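The card stands in both guides, centred on column 248, with both levers still open (tips at (249,68) and (247,567)). Now the left lever, starting with the coarse swing.

Run:
```python
from lev import *
f0=approach(1); print(f0,bot.get_state()["t"])
push(1,f0,[0,12,24,36,48,60],70,6,7)
```

```text
[ 1.14050103 -0.27869109 -0.36486244] 22.6417
0.0 False F [-1.9  0.   0.7] n -0.2 err [ 0.2 -0.5  0.5] 23.1
0.21 False F [-0.8  0.2  0.3] n 0.1 err [ 0.4 -0.4  0.6] 23.4
0.42 False F [-1.1  0.1 -0.2] n 0.3 err [ 0.2 -1.   0.8] 23.8
0.63 True F [-1.6  0.8 -0.1] n 0.9 err [-1.1  4.9 -5.7] 24.0
```

Run:
```python
from lev import *
f0=np.array([1.0,-.28,-.36])
bot.dwell(.1)
push(1,f0,[36,41,46,51,56,60],40,6,7)
m=cam("wrist");im=imaging.capture("wrist");sc=imaging.capture("scene")
cv2.imwrite("pics/l1.png",np.hstack([cv2.resize(im[0:300,170:470],(400,400)),cv2.resize(sc[140:260,270:390],(400,400),interpolation=cv2.INTER_CUBIC)]))
```

```text
0.63 False F [-3.1  1.2 -0.1] n 1.5 err [-0.9  1.4 -1.2] 24.6
0.72 False F [-1.  -0.3  0.5] n -0.3 err [ 0.  -0.2 -0.2] 24.9
0.8 False F [-0.3  0.4 -0.1] n 0.4 err [ 0.1 -0.4 -0.2] 25.2
0.89 False F [-0.2  0.5 -0.7] n 0.5 err [ 0.1 -0.3 -0.3] 25.6
0.98 False F [-0.5 -0.1  0.6] n -0.0 err [ 0.1 -0.3 -0.3] 25.9
1.05 False F [-1.6  0.6 -0.3] n 0.7 err [ 0.1 -0.2 -0.3] 26.1
```

View pics/l1.png

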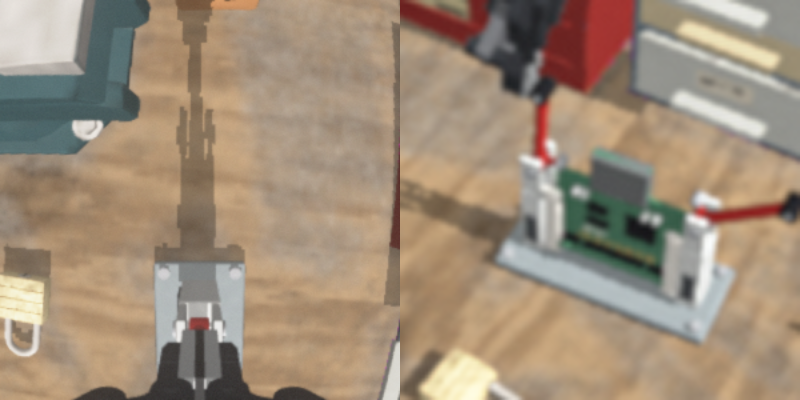

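The lever is now upright (θ about 1.0) with the finger on its roller and the card seated. I'll continue slowly and stop on force.

Run:
```python
from lev import *
f0=np.array([0.2,-.1,-.2])
push(1,f0,[66,72,78,84,90,96],20,5.5,6)
bot.dwell(.1);s=bot.get_state();print(s["tcp_pos"],s["contact_force"])
```

```text
1.15 False F [0.2 0.3 0.2] n 0.4 err [-0.  -0.2 -0.2] 26.7
1.26 False F [-0.8  0.2  0.1] n 0.3 err [ 0.  -0.3 -0.2] 27.3
1.36 False F [ 0.2  0.9 -0.4] n 0.7 err [ 0.  -0.4 -0.3] 27.8
1.47 True F [0.5 1.5 0.8] n 1.6 err [-0.3  1.3 -0.2] 28.2
[586.49448579 -95.3849737  166.09222982] [ 1.09788501  2.12214176 -0.02257143]
```

Run:
```python
from lev import *
P,o,n=pose(1,82,25); bot.movel(P,o,max_speed=120); bot.movel(P+[0,0,90],o,max_speed=200)
f0=approach(-1); print(f0,bot.get_state()["t"])
push(-1,f0,[0,30],60,7,8); push(-1,f0,[45,60],45,6.5,7)
if 1:
    push(-1,f0,[66,72,78,84,90,96],20,5.5,6)
bot.dwell(.1);s=bot.get_state();print(s["tcp_pos"],s["contact_force"]-f0,s["t"])
```

```text
[ 0.30696429 -0.55298953  0.28449658] 31.0667
0.0 False F [-0.4  0.  -0.4] n 0.1 err [0.1 0.3 0.5] 31.6
0.52 False F [-0.9  0.8 -0.5] n -0.6 err [ 0.2  0.3 -0.1] 32.3
0.79 False F [-0.1  0.7 -0.6] n -0.6 err [ 0.2  0.4 -0.1] 32.9
1.05 False F [-0.2 -0.3  0.2] n 0.3 err [ 0.2 -0.2 -0.5] 33.5
1.15 False F [-1.   1.  -1.2] n -1.3 err [ 0.1 -0.4 -0.1] 34.0
1.26 False F [-0.7 -0.5  0.6] n 0.6 err [0.1 0.  0. ] 34.5
1.36 False F [ 0.4  0.6 -0.2] n -0.6 err [ 0.1  0.3 -0.1] 35.0
1.47 True F [ 0.3 -1.3  1.4] n 1.8 err [ 0.1 -1.   0.4] 35.4
[ 594.88349058 -194.16890865  166.71188472] [ 1.39952087 -1.16576303  0.33599196] 35.5417
```

Run:
```python
from lev import *
f0=np.array([.3,-.5,.2])
push(-1,f0,[87],10,5.5,6); bot.dwell(.1); print(bot.get_state()["tcp_pos"])
P,o,n=pose(-1,80,25); bot.movel(P,o,max_speed=120); bot.movel(P+[0,0,90],o,max_speed=200)
P,o,n=pose(1,80,25); bot.move_ptp(P+[0,0,90],o); bot.movel(P,o,max_speed=200); bot.dwell(.2); f0=bot.get_state()["contact_force"]
push(1,f0,[78],60,6,7); push(1,f0,[87],10,6,7); bot.dwell(.1); print(bot.get_state()["tcp_pos"])
P,o,n=pose(1,82,25); bot.movel(P,o,max_speed=120); bot.movel(P+[0,0,120],o,max_speed=200); bot.dwell(.2)
im=imaging.capture("wrist");sc=imaging.capture("scene")
cv2.imwrite("pics/end.png",np.hstack([cv2.resize(im[0:300,170:470],(400,400)),cv2.resize(sc[140:260,270:390],(400,400),interpolation=cv2.INTER_CUBIC)]))
print(bot.get_state()["t"])
```

```text
1.52 True F [ 0.9 -1.4  0.6] n 1.5 err [ 0.3 -4.7  2.2] 35.9
[ 594.86193479 -194.25732101  166.54563001]
1.36 False F [0.6 0.2 0.2] n 0.2 err [-0.1 -0.2 -0.2] 39.1
1.52 True F [ 1.1  0.8 -0.4] n 0.4 err [-0.7  6.   1.6] 39.9
[586.40395047 -94.33369645 165.87289386]
41.375
```

View pics/end.png

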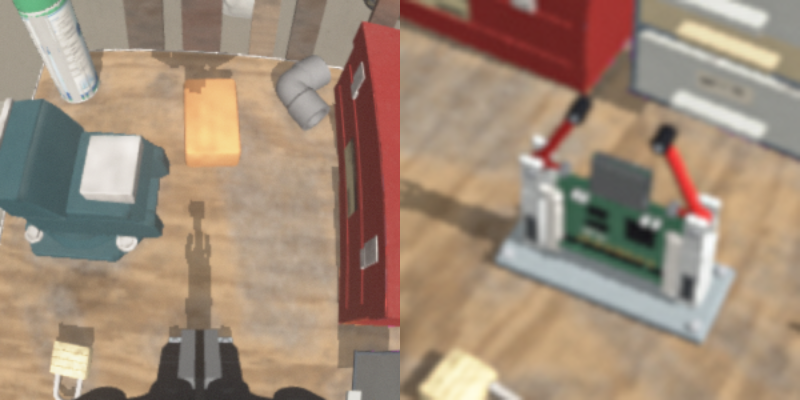

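Both levers are in over the card, the right tip at (665,137) and the left at (580,108), and the re-push hit the same hard stop. I'll check how far the card dropped by comparing the two saved scene crops, without more camera use.

Run:
```python
from h import *
a=cv2.imread("pics/l1.png",0)[:,400:].astype(np.float32);b=cv2.imread("pics/end.png",0)[:,400:].astype(np.float32)
m=cam("scene");k=400/120
for n,P in(("grip",[590.9,-145,120]),("left",[588,-110,70]),("right",[593,-180,60])):
    P=np.array(P,float);u=(proj(m,P)[0]-[270,140])*k;e=(proj(m,P-[0,0,4])[0]-proj(m,P)[0])*k
    x,y=u.astype(int);w=22
    T=a[y-w:y+w,x-w:x+w];r=cv2.matchTemplate(b[y-w-20:y+w+20,x-w-20:x+w+20],T,cv2.TM_CCOEFF_NORMED)
    _,v,_,l=cv2.minMaxLoc(r);print(n,u.round(),"expected for 4mm",e.round(1),"seen",np.array(l)-20,round(v,3))
```

```text
grip [218. 167.] expected for 4mm [-0.2  3.7] seen [ 8 -6] 0.974
left [172. 195.] expected for 4mm [-0.   3.4] seen [1 3] 0.977
right [259. 237.] expected for 4mm [-0.3  3.3] seen [0 3] 0.975
```

```bash
python3 -c "
from bench import bot
print(bot.sign_off())"
```

```text
the job is handed in; nothing more can be done
None
```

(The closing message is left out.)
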